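# Refit the pressing plate on the sushi press

### The arm

A 6-joint arm with a two-finger parallel gripper is mounted at the origin on the work surface. World frame = base frame: x ahead of the robot, y to its left, z up, the work surface at z = 0. Lengths are in mm, angles in rad, forces in N, time in s.
With the tool pointing down it reaches from about 350 to 875 mm from the base axis. Payload 4.2 kg.
Tool frame: the origin (TCP) lies midway between the tips of the shut fingers; the grasp point (between the pads) lies 19 mm behind it (arm.grasp_offset is the distance from the TCP to the grasp point, in mm); z points along the fingers, y is the direction in which the jaws open and shut (so a half turn about z gives the same grasp; the last joint's range is limited). The gripper opens to 85 mm and grips with 20 to 120 N. Pads are 22 mm wide; open, the fingers measure 114 mm over their backs; the gripper's body (76 mm by 85 mm) begins 54 mm behind the grasp point. The pads swing forward as they close: fully open they stand 13 mm farther back than shut.
Start: joints at [1.491, 0.385, 0.008, 0, -1.194, -0.259], TCP at [207.689, 589.461, 231.312] pointing down, gripper open.
Joint ranges: [-3.14, 3.14], [-1.21, 2.06], [-1.07, 1.41], [-3.16, 2.05], [-2.99, -0.16], [-3.1, 3.1]. Speed limits (rad/s): [2.79, 2.79, 3.14, 3.14, 3.14, 3.14].

### API

Orientations are given as a unit quaternion [x, y, z, w].
In Python, from bench import arm gives the robot as it stands.
- The arm moves only by the tool move_arm, never from a script. Its argument "moves" is a list of rows, each an object with "gripper": the gripper's target within -1 to 1 (fully open at 1, half-way at 0, shut at -1); "xyz": the shift along the tool's x, y, z in cm, a list of three; "angular": the turn, a rotation vector about the tool's x, y, z in rad, a list of three. In form: [{"gripper": gripper, "xyz": [dx, dy, dz], "angular": [wx, wy, wz]}, ...]. A call has 1 to 10 rows; each row is the pose to reach, as a shift and turn from the pose commanded when the call began, along the tool's axes at that moment; what a row does not reach only later rows make up. A row lasts 1/8 s, in which the tool goes at most 62.5 mm and 10.7 degrees, less where a joint would pass 70% of its speed; a pose out of reach is approached as far as the arm can. A call with a gripper value outside its range is refused whole. The fingers move at their own pace and stop on an object; the grip force is fixed at half the most. Time passes only in rows, so rows that repeat a pose let the fingers close. It gives the time, the measured TCP pose, the force and the opening at its end, in the units of the state.
- arm.read_state(): the state, without advancing time (a new reading comes with each control period).
- arm.get_image(name): name is "scene" or "top" or "wrist"; returns (picture, depth): 400x640x3 uint8, blue, green, red; 400x640 float32, mm along the optical axis (not along the pixel's ray), 0 where there is no reading.
- arm.get_calibration(name): a dict with "camera_matrix" (3x3 intrinsics, pixels), "k1" (the pictures are not rectified: a ray, as slopes to the right and down, at radius r is drawn at 1 + k1 r^2 times it, then the intrinsics apply), "R" (3x3) and "t" (3): a world point X has camera coordinates R X + t. Camera axes: x right, y down, z forward; pixel columns grow to the right and rows downward; lengths in mm; the calibration is good to about 2 mm. A picture is of the moment at which its call begins: read the wrist's pose just before it. get_calibration takes no time and is no camera call; for the wrist camera it gives the pose at the moment of the call.
- arm.job_done(): hands the job in, once; it reports no verdict.
The state is a dict: "clock": time; "joints": joint angles; "joint_vel": joint speeds; "joint_efforts": joint torques, N m; "position": TCP position; "ee_rot": TCP orientation; "contact_force": force on the tool from outside, world axes, zero at the start; "wrist_torque": the same for the moment, N m; "gripper_width": finger opening in mm.
Only numpy, scipy, OpenCV 4.12 (cv2) and the standard library are available. Lean on these libraries where they do the work, as an engineer would, in place of code of your own. Each camera call takes 0.05 s, during which the arm holds its last target. There are 200 camera calls.

### The job

Put the washed pressing plate back on the sushi press: lift it out of the blue tray by its handle, lower it over the two guide rods, keeping it square so that it slides down without binding, and press it gently home onto the stops of the bed, however high the bed is set, until both spring catches have snapped over its ends. Do not let it drop down the rods or force it, leave the dish, bowl and bottle where they are, and let go at the end.

Things in the scene. Friction and masses are not known exactly. Their poses are not given: they have to be found in the camera images.
- plate_mid (a point): Middle of the loose pressing plate (0.7 kg; z up): aluminium, 300 (its y) x 52 x 8 mm. Under its ends hang white 40 mm cube guide blocks, each with an upright 17.6 mm through-bore centred 118 mm from the middle along y; their undersides, 50 mm below this point, are its lowest faces, on which it stands level. A pressing block, 146 x 72 mm, hangs under the middle. Same after a half turn: either way fits.
- plate_handle (a point): Centre of the plate's black bar handle, 44 mm above plate_mid, so 94 mm above the guide blocks' undersides; axes as the plate. The bar runs 124 mm along y and is 18 mm thick in x and z, on two 12 mm posts at y = +-50 mm, with 37 mm free below it.
- press: Sushi press, fixed; z up; origin on the counter below its middle. Steel base 350 (its y) x 170 mm and two upright 16 mm steel guide rods 118 mm either side of the middle along y, full width up to 201 mm, then a tapered nose, 6 mm across at its tip at 215 mm. Between them a bed, clamped on the rods at a height that differs each time, carries a white mould frame, two stops and two spring catches.
- press_low (a point): A point of the press frame (it does not follow the bed): middle of the press, 65 mm above the counter, level with the tops of the stops (28 mm wide hubs round the rods) when the bed is lowest. The bed may be clamped up to 30 mm higher, which is not measured. Home, the guide blocks stand on the stops and plate_mid is 50 to 80 mm above this point; the mould frame's top is 31 mm above the stops.
- catch_left (a joint): Spring catch at the bed's +y end (rad): upright steel strip 26 mm wide with a hook; 0 = closed; grows as it is pushed outward, to about 0.06. The plate's end meets the hook's sloping top 23 mm above home, wedges it out over the next 11 mm, slides past and is snapped over in the last 5 mm. Both catches together resist with 15 to 25 N, more than the plate's weight: it must be pushed.
- catch_right (a joint): The same catch at the bed's -y end.
- tray: Blue tray, fixed, 380 (its y) x 240 mm, walls 36 mm high and 4 mm thick, floor 4 mm thick; the pressing plate stands in it. Origin under its centre.
- dish: Cream round dish, 120 mm across and 18 mm high, loose bystander; origin under its centre.
- bowl: Steel bowl, 100 mm across and 55 mm high, loose bystander; origin under its centre.
- soy: Small amber bottle, 56 mm across and 130 mm high, loose bystander; origin under its centre.

How it is judged:
By the outcome, as a careful person would: the job done as asked, in the order asked, and still so for the second after the job is handed in, with the robot touching nothing.
It also fails if it takes over 72 s, if anything falls off the work surface, if the arm or the gripper's body presses on something with over 40 N, if the wrist force passes 120 N, or if a joint passes its speed limit or range.

## Working session

There is one attempt and no reset: what is moved stays moved. The work goes in short steps, Python scripts to look and compute and a tool call to move; the robot and the scene stay as the last step left them, time stands still between calls to the robot, and variables do not carry over. Pictures are saved under pics/ and viewed, about 8 in all and at most 12, crops included, and the job is handed in when it is done.

Besides the shell and the picture viewer there is one more tool, called after "Call:" by a JSON object that holds its "name" and its "arguments". move_arm: Moves the arm, as the interface text tells. Its arguments: {"type":"object","properties":{"moves":{"type":"array","items":{"type":"object","properties":{"gripper":{"type":"number"},"xyz":{"type":"array","items":{"type":"number"}},"angular":{"type":"array","items":{"type":"number"}}}}}},"required":["moves"]}

```bash
mkdir -p pics; ls
cat > h.py <<'E'
import numpy as np, cv2
from bench import arm
def cal(n):
    c=arm.get_calibration(n); return np.array(c["camera_matrix"]),c["k1"],np.array(c["R"]),np.array(c["t"])
def ray(c,uv):
    K,k1,R,t=c; uv=np.atleast_2d(np.array(uv,float))
    d=np.c_[(uv[:,0]-K[0,2])/K[0,0],(uv[:,1]-K[1,2])/K[1,1]]; s=d.copy()
    for _ in range(20): s=d/(1+k1*(s**2).sum(1,keepdims=True))
    v=np.c_[s,np.ones(len(s))]; return -R.T@t, v@R   # origin, world dirs (unit cam depth)
def onz(c,uv,z):
    o,v=ray(c,uv); return o+v*((z-o[2])/v[:,2])[:,None]
def pts(c,uv,dep):
    o,v=ray(c,uv); return o+v*np.asarray(dep)[:,None]
def proj(c,X):
    K,k1,R,t=c; p=np.atleast_2d(X)@R.T+t; s=p[:,:2]/p[:,2:]; s=s*(1+k1*(s**2).sum(1,keepdims=True))
    return s@K[:2,:2].T+K[:2,2]
def cloud(c,dep):
    v,u=np.nonzero(dep>0); return np.c_[u,v],pts(c,np.c_[u,v],dep[v,u])
E
python3 - <<'E'
from h import *
for n in ("top","scene"):
    c=cal(n); p,d=arm.get_image(n); cv2.imwrite(f"pics/{n}0.png",p); np.savez(f"{n}0.npz",p=p,d=d)
    print(n,-c[2].T@c[3], c[2][2], c[0][0,0],(d>0).mean())
print(arm.read_state())
E
```

```text
pics
top [ 532.23688861  -14.31224048 1495.57088959] [ 0.06456802  0.01447874 -0.99780827] 485.343159148451 0.99588671875
scene [981.26535119 450.96581289 934.57555987] [-0.34438517 -0.43326966 -0.83287229] 444.45166956079777 0.99589453125
{'clock': 0.1, 'joints': array([ 1.49060481e+00,  3.85486042e-01,  6.82063858e-03, -4.14931192e-04,
       -1.19400175e+00, -2.58564836e-01]), 'joint_vel': array([-5.74848322e-05, -1.45061484e-03,  5.34805919e-03,  1.84820502e-04,
       -6.75744735e-04, -1.47502895e-03]), 'joint_efforts': array([ 4.39651203e-04, -3.93318272e+01,  1.88931137e+01,  4.19798210e+00,
       -2.58772554e-03,  3.29116041e-06]), 'position': array([207.5353546 , 589.01366824, 230.35285282]), 'ee_rot': array([ 9.85676428e-01, -1.68644798e-01, -1.08757776e-04,  9.48872560e-04]), 'contact_force': array([ 0.15843879,  0.02950141, -0.13700321]), 'wrist_torque': array([ 0.04094996,  0.0164961 , -0.02876094]), 'gripper_width': 85.49439522006772}
```

View pics/top0.png

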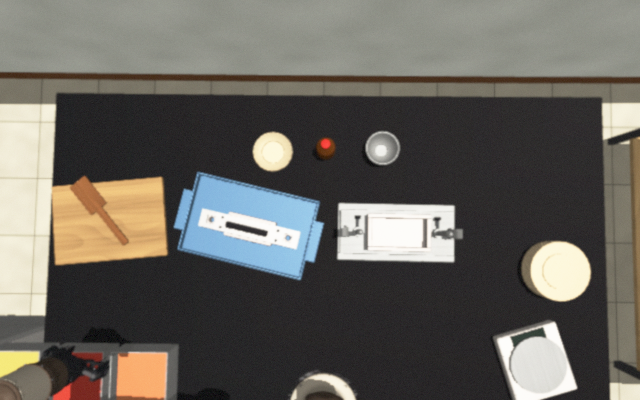

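View pics/scene0.png

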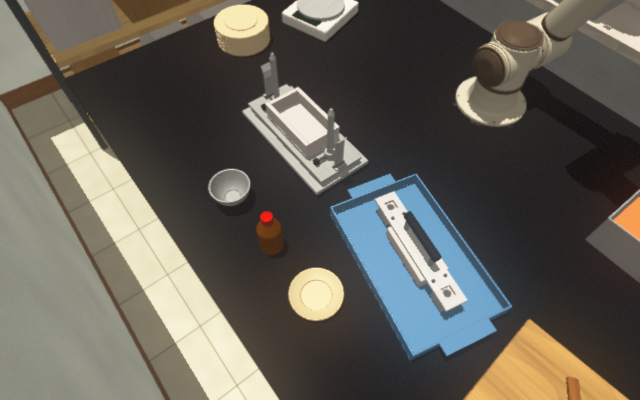

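The top view shows the plate in the blue tray, with its black handle centred near (247,229), and the press near (396,232) with its rods near (355,230) and (437,228). The dish (272,151), soy bottle (325,148) and bowl (382,148) are farther ahead of the robot. Next I measure the handle, plate and press.

Run:
```python
from h import *
c=cal("top"); z=np.load("top0.npz"); p,d=z["p"],z["d"]
uv,X=cloud(c,d)
hsv=cv2.cvtColor(p,cv2.COLOR_BGR2HSV)
def rect(m,zz,name):
    n,l,s,ce=cv2.connectedComponentsWithStats(m.astype(np.uint8)); 
    if n<2: print(name,"none");return
    k=1+s[1:,4].argmax(); q=np.argwhere(l==k)[:,::-1]
    w=onz(c,q,zz)[:,:2].astype(np.float32); r=cv2.minAreaRect(w); print(name,s[k,4],"mean",w.mean(0).round(1),"rect",np.round(r[0],1),np.round(r[1],1),round(r[2],2))
    e=np.linalg.eigh(np.cov(w.T)); v=e[1][:,-1]; print("   axis",v.round(4),"ang from +y (ccw)",round(float(np.arctan2(-v[0]*np.sign(v[1]),abs(v[1]))),4))
box=np.zeros(d.shape,bool); box[195:262,190:312]=1
rect((hsv[...,2]<60)&box&(np.arange(400)[:,None]>212)&(np.arange(400)[:,None]<246)&(np.arange(640)>222)&(np.arange(640)<274),107,"handle")
blue=(hsv[...,1]>90)&(hsv[...,0]>90)&(hsv[...,0]<125)
rect((~blue)&(hsv[...,2]>140)&(hsv[...,1]<60)&box,58,"plate")
b2=np.zeros(d.shape,bool); b2[195:270,325:470]=1
rect((hsv[...,2]>90)&b2,20,"pressbase")
b3=b2&(np.arange(640)>362)&(np.arange(640)<430)
rect((hsv[...,2]>225)&b3,110,"mould")
# depth
D=X.reshape(-1,3); H=np.zeros(d.shape); H[uv[:,1],uv[:,0]]=D[:,2]
for (u0,u1,n) in ((335,366,"L"),(424,465,"R")):
    sub=H[205:262,u0:u1]; i=np.argwhere(sub>120); print(n,sub.max(), )
    w=pts(c,i[:,::-1]+[u0,205],d[205:262,u0:u1][i[:,0],i[:,1]]); print(w.round(0)[:25])
print("bed/mould heights",[ (k,round(H[232,k])) for k in range(340,462,4)])
# handle depth
print("handle H",np.median(H[228:232,240:255]),"plate",H[220:222,225:228])
for n,(u,v) in dict(dish=(272,151),soy=(325,148),bowl=(382,148)).items(): print(n,onz(c,(u,v),30).round())
c=cal("scene"); z=np.load("scene0.npz"); d=z["d"]; uv,X=cloud(c,d)
m=(X[:,2]>125)&(X[:,0]>350)&(X[:,0]<700)&(X[:,1]<0)&(X[:,1]>-420)
A=X[m]
for s in (A[:,1]>-180,A[:,1]<-180):
    B=A[s]; print("scene rods",len(B)); 
    for lo in range(125,225,15):
        k=(B[:,2]>=lo)&(B[:,2]<lo+15)
        if k.any(): print(lo,k.sum(),B[k].mean(0).round(1),np.ptp(B[k],axis=0).round(0))
```

```text
handle 135 mean [528.2 225.3] rect [528.1 224.7] [113.5   9.7] 77.15
   axis [0.2219 0.9751] ang from +y (ccw) -0.2237
plate 2015 mean [529.  222.5] rect [529.2 224.3] [303.4  74.9] 77.75
   axis [0.2192 0.9757] ang from +y (ccw) -0.2209
pressbase 6842 mean [ 522.9 -215.9] rect [ 523.4 -224.9] [377.6 175.2] 89.53
   axis [0.0101 0.9999] ang from +y (ccw) -0.0101
mould 3205 mean [ 524.4 -203.7] rect [ 523.5 -202.6] [187.6 154.4] 89.87
   axis [0.063 0.998] ang from +y (ccw) -0.0631
L 217.7828971233805
[[536. -49. 153.]
 [536. -51. 149.]
 [536. -54. 149.]
 [536. -57. 146.]
 [536. -60. 143.]
 [536. -63. 132.]
 [533. -49. 155.]
 [533. -51. 156.]
 [533. -54. 146.]
 [533. -57. 146.]
 [533. -60. 140.]
 [533. -63. 134.]
 [530. -49. 155.]
 [531. -51. 153.]
 [531. -54. 155.]
 [531. -57. 145.]
 [531. -60. 147.]
 [531. -63. 137.]
 [531. -89. 125.]
 [531. -89. 168.]
 [531. -90. 200.]
 [531. -92. 202.]
 [531. -95. 206.]
 [531. -98. 206.]
 [528. -49. 153.]]
R 217.60320898175814
[[ 535. -363.  127.]
 [ 535. -364.  132.]
 [ 535. -367.  132.]
 [ 535. -367.  141.]
 [ 535. -368.  148.]
 [ 535. -374.  14
[... 882 characters left out ...]
9691357]]
dish [[765. 164.  30.]]
soy [[776.   2.  30.]]
bowl [[ 778. -171.   30.]]
scene rods 251
125 69 [527.1 -73.4 132.1] [27. 43. 15.]
140 48 [528.3 -78.  149. ] [25. 51. 14.]
155 31 [528.2 -90.9 162. ] [14. 50. 14.]
170 28 [527.9 -91.6 177.9] [14. 10. 14.]
185 32 [528.1 -92.  192.2] [13. 10. 15.]
200 39 [527.1 -93.5 206.8] [12. 15. 15.]
215 4 [524.9 -95.3 216.7] [3. 3. 2.]
scene rods 285
125 74 [ 525.7 -349.5  133.1] [21. 47. 15.]
140 86 [ 523.5 -357.3  147. ] [27. 58. 15.]
155 31 [ 525.2 -328.9  162.5] [14. 50. 15.]
170 28 [ 525.6 -326.8  178.5] [16. 10. 14.]
185 30 [ 525.6 -326.8  192.4] [16. 12. 15.]
200 33 [ 525.2 -328.2  207.1] [14. 14. 15.]
215 3 [ 522.  -331.9  215.5] [4. 3. 1.]
```

Run:
```python
import cv2
a=cv2.imread("pics/top0.png")[190:285,170:470]; cv2.imwrite("pics/topc.png",cv2.resize(a,None,fx=2.6,fy=2.6,interpolation=cv2.INTER_CUBIC))
```

```text
(no output)
```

View pics/topc.png

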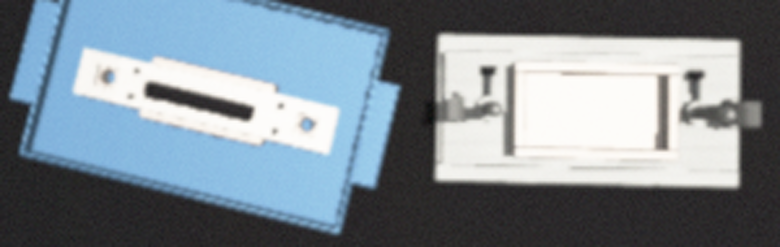

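The crop shows the plate's bores at about (109,75) and (307,123), the handle between them, and the mould between the rods with the catches just outside. That puts the handle near (529,224.5) with its axis at yaw −1.793, and the rods near (525.5,−95) and (522.5,−331). I'll move above the handle and look with the wrist camera.

```bash
cat >> h.py <<'E'
from scipy.spatial.transform import Rotation as Ro
def down(psi): # tool x at yaw psi, z down
    cx=np.array([np.cos(psi),np.sin(psi),0]); cz=np.array([0,0,-1.]); return Ro.from_matrix(np.c_[cx,np.cross(cz,cx),cz])
def go(pos,psi):
    s=arm.read_state(); R=Ro.from_quat(s["ee_rot"]); 
    print("t",round(s["clock"],2),"pos",s["position"].round(1),"F",s["contact_force"].round(1),"w",round(s["gripper_width"],1))
    print("shift cm",(R.inv().apply(np.array(pos)-s["position"])/10).round(2),"rotvec",(R.inv()*down(psi)).as_rotvec().round(4))
E
python3 -c "
from h import *
go([529,224.5,190],-1.793)"
```

```text
t 0.1 pos [207.5 589.  230.4] F [ 0.2  0.  -0.1] w 85.5
shift cm [42.44 23.68  4.08] rotvec [ 0.0015 -0.0015  1.4541]
```

Call:
{"name": "move_arm", "arguments": {"moves": [{"gripper": 1,"xyz": [4,2.2,0],"angular": [0,0,0.14]},{"gripper": 1,"xyz": [9,5,0],"angular": [0,0,0.3]},{"gripper": 1,"xyz": [14,7.8,0],"angular": [0,0,0.47]},{"gripper": 1,"xyz": [19,10.6,0],"angular": [0,0,0.64]},{"gripper": 1,"xyz": [24,13.4,0],"angular": [0,0,0.81]},{"gripper": 1,"xyz": [29,16.2,1],"angular": [0,0,0.98]},{"gripper": 1,"xyz": [34,19,2],"angular": [0,0,1.15]},{"gripper": 1,"xyz": [38.5,21.5,3],"angular": [0,0,1.3]},{"gripper": 1,"xyz": [42,23.5,4],"angular": [0,0,1.42]},{"gripper": 1,"xyz": [42.4,23.7,4.1],"angular": [0,0,1.454]}]}}

```text
clock: 1.35
position: [529.3, 222.7, 188.7]
ee_rot: [-0.622, 0.783, 0.0, -0.002]
contact_force: [-0.1, -0.3, 0.1]
gripper_width: 85.6
```

Call:
{"name": "move_arm", "arguments": {"moves": [{"gripper": 1,"xyz": [0,0,0],"angular": [0,0,0]},{"gripper": 1,"xyz": [0,0,0],"angular": [0,0,0]}]}}

```text
clock: 1.6
position: [528.4, 226.0, 190.7]
ee_rot: [-0.625, 0.78, 0.0, 0.0]
contact_force: [0.7, 0.4, -0.3]
gripper_width: 85.5
```

Run:
```python
from h import *
go([529,224.5,190],-1.793)
c=cal("wrist"); p,d=arm.get_image("wrist"); cv2.imwrite("pics/w1.png",p); np.savez("w1.npz",p=p,d=d,K=c[0],k1=c[1],R=c[2],t=c[3])
print("cam",-c[2].T@c[3],c[2][2])
print("proj handle,bores,handle ends",proj(c,[[529,224.5,107],[529+25.9,224.5+115.1,58],[529-25.9,224.5-115.1,58]]).round(1))
```

```text
t 1.6 pos [528.4 226.  190.7] F [ 0.7  0.4 -0.3] w 85.5
shift cm [ 0.13 -0.09  0.07] rotvec [-0.0003  0.0005  0.0023]
cam [511.349819   149.14254019 333.54526567] [ 0.06589291  0.29761118 -0.95241047]
proj handle,bores,handle ends [[316.4 206.7]
 [316.2 312.7]
 [317.1  26.8]]
```

View pics/w1.png

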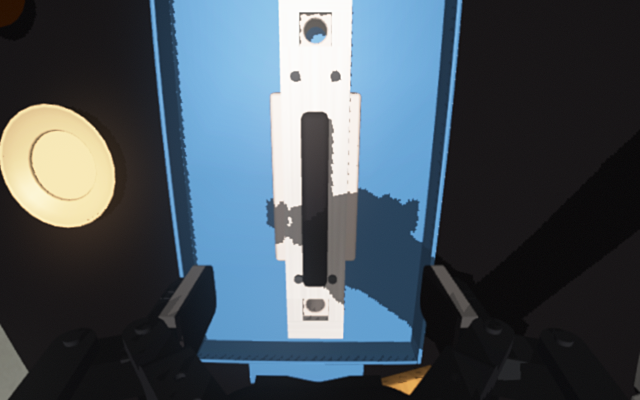

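The wrist view shows the handle from (315,112) to (315,286), with the bores at about (316,30) and (316,304). That agrees with the estimate. I'll refine it once and then grasp.

Run:
```python
from h import *
z=np.load("w1.npz"); p=z["p"]; c=(z["K"],float(z["k1"]),z["R"],z["t"])
g=cv2.cvtColor(p,cv2.COLOR_BGR2GRAY)
m=np.zeros_like(g); m[105:292,295:335]=(g[105:292,295:335]<75)
n,l,s,ce=cv2.connectedComponentsWithStats(m); k=1+s[1:,4].argmax(); print("blob",s[k])
L=[];
for r in range(125,275,5):
    cc=np.nonzero(l[r]==k)[0]; L.append((r,cc[0],cc[-1]))
L=np.array(L,float); print(L[::6])
for zz,col in ((107,1),(107,2)):
    w=onz(c,np.c_[L[:,col]+(0 if col==2 else 0),L[:,0]],zz); q=np.polyfit(w[:,1],w[:,0],1); print("edge slope dx/dy",q[0].round(4),"x at y=224.5",np.polyval(q,224.5).round(1))
print("ends",onz(c,[[315,s[k][1]],[315,s[k][1]+s[k][3]]],107).round(1))
hsv=cv2.cvtColor(p,cv2.COLOR_BGR2HSV)
for (a,b) in ((10,50),(290,325)):
    q=np.argwhere(hsv[a:b,300:332,1]>60)[:,::-1]+[300,a]
    print("bore px",q.min(0),q.max(0),onz(c,[(q.min(0)+q.max(0))/2],58).round(1))
```

```text
blob [ 297  113   38  173 4292]
[[125. 302. 327.]
 [155. 302. 327.]
 [185. 302. 327.]
 [215. 302. 327.]
 [245. 303. 327.]]
edge slope dx/dy 0.2285 x at y=224.5 538.6
edge slope dx/dy 0.219 x at y=224.5 521.8
ends [[516.6 164.7 107. ]
 [543.1 283.2 107. ]]
bore px [307  27] [325  42] [[505.  114.3  58. ]]Traceback (most recent call last):
  File "<stdin>", line 16, in <module>
    return umr_minimum(a, axis, None, out, keepdims, initial, where)
ValueError: zero-size array to reduction operation minimum which has no identity
```

```bash
python3 -c "
from h import *
go([530,224.7,79],-1.791)"
```

```text
t 1.65 pos [528.3 226.1 190.7] F [-0.9  0.4  0.1] w 85.2
shift cm [ 0.1  -0.19 11.17] rotvec [-0.0004  0.0006  0.0004]
```

Call:
{"name": "move_arm", "arguments": {"moves": [{"gripper": 1,"xyz": [0.1,-0.2,3],"angular": [0,0,0]},{"gripper": 1,"xyz": [0.1,-0.2,6],"angular": [0,0,0]},{"gripper": 1,"xyz": [0.1,-0.2,8.5],"angular": [0,0,0]},{"gripper": 1,"xyz": [0.1,-0.2,10],"angular": [0,0,0]},{"gripper": 1,"xyz": [0.1,-0.2,11],"angular": [0,0,0]},{"gripper": 1,"xyz": [0.1,-0.2,11.2],"angular": [0,0,0]},{"gripper": 1,"xyz": [0.1,-0.2,11.2],"angular": [0,0,0]},{"gripper": 1,"xyz": [0.1,-0.2,11.2],"angular": [0,0,0]}]}}

```text
clock: 2.65
position: [531.0, 223.9, 79.1]
ee_rot: [-0.624, 0.781, -0.0, 0.001]
contact_force: [0.4, -0.1, 0.0]
gripper_width: 85.4
```

Call:
{"name": "move_arm", "arguments": {"moves": [{"gripper": -1,"xyz": [0,0,0],"angular": [0,0,0]},{"gripper": -1,"xyz": [0,0,0],"angular": [0,0,0]},{"gripper": -1,"xyz": [0,0,0],"angular": [0,0,0]},{"gripper": -1,"xyz": [0,0,0],"angular": [0,0,0]},{"gripper": -1,"xyz": [0,0,0],"angular": [0,0,0]},{"gripper": -1,"xyz": [0,0,0],"angular": [0,0,0]},{"gripper": -1,"xyz": [0,0,0],"angular": [0,0,0]},{"gripper": -1,"xyz": [0,0,0],"angular": [0,0,0]}]}}

```text
clock: 3.65
position: [530.6, 223.7, 78.5]
ee_rot: [-0.624, 0.781, -0.0, 0.0]
contact_force: [-1.9, 0.1, 3.2]
gripper_width: 17.2
```

```bash
python3 -c "
from h import *
go([530,224.7,79],-1.791); print(arm.read_state()['wrist_torque'])"
```

```text
t 3.65 pos [530.6 223.7  78.5] F [-1.9  0.1  3.2] w 17.2
shift cm [-0.09  0.08 -0.05] rotvec [-0.0001  0.0001 -0.0017]
[0.03465692 0.28458138 0.02247937]
```

Call:
{"name": "move_arm", "arguments": {"moves": [{"gripper": -1,"xyz": [0,0,-0.5],"angular": [0,0,0]},{"gripper": -1,"xyz": [0,0,-1.5],"angular": [0,0,0]},{"gripper": -1,"xyz": [0,0,-3],"angular": [0,0,0]},{"gripper": -1,"xyz": [0,0,-6],"angular": [0,0,0]},{"gripper": -1,"xyz": [0,0,-10],"angular": [0,0,0]},{"gripper": -1,"xyz": [0,0,-14.5],"angular": [0,0,0]},{"gripper": -1,"xyz": [0,0,-19],"angular": [0,0,0]},{"gripper": -1,"xyz": [0,0,-22],"angular": [0,0,0]},{"gripper": -1,"xyz": [0,0,-23.5],"angular": [0,0,0]},{"gripper": -1,"xyz": [0,0,-24],"angular": [0,0,0]}]}}

```text
clock: 4.9
position: [530.2, 223.6, 318.6]
ee_rot: [-0.624, 0.781, 0.0, 0.0]
contact_force: [-0.6, 0.5, -7.5]
gripper_width: 17.1
```

```bash
python3 -c "
from h import *
go([524,-140,318],-1.5607); print(arm.read_state()['wrist_torque'])
c=cal('wrist'); p,d=arm.get_image('wrist'); cv2.imwrite('pics/w2.png',p); np.savez('w2.npz',p=p,d=d,K=c[0],k1=c[1],R=c[2],t=c[3])"
```

```text
t 4.9 pos [530.2 223.6 318.6] F [-0.6  0.5 -7.5] w 17.1
shift cm [35.6  -7.41  0.04] rotvec [ 0.0003  0.0007 -0.2322]
[-0.02694369 -0.02485633  0.01069878]
```

View pics/w2.png

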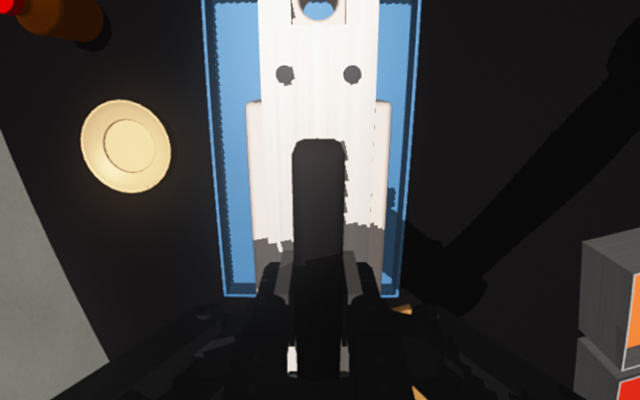

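The plate is held (−7.5 N). The wrist view shows its front bore at the top edge, near (319,8), and the far handle end near (319,139). I'll work out the plate's offset and tilt in the tool frame.

Run:
```python
from h import *
z=np.load("w2.npz"); p=z["p"]; d=z["d"]; c=(z["K"],float(z["k1"]),z["R"],z["t"])
s=arm.read_state(); P=s["position"]; R=Ro.from_quat(s["ee_rot"]).as_matrix()
T=lambda w:(w-P)@R
hsv=cv2.cvtColor(p,cv2.COLOR_BGR2HSV); g=cv2.cvtColor(p,cv2.COLOR_BGR2GRAY)
for r in (5,30,50,60,90,120):
    w=np.nonzero((g[r,200:440]>150)&(hsv[r,200:440,1]<60))[0]+200
    e=T(onz(c,[[w[0],r],[w[-1]+1,r]],P[2]+19-40)); print(r,w[0],w[-1],e.round(1)[:,:2].tolist())
col=g[:150,319]; print(col[0:40].tolist()); print(col[130:150].tolist())
print("handle end",T(onz(c,[[319,139]],P[2]+28)).round(1),"bore inner rim r=20",T(onz(c,[[319,20]],P[2]-21)).round(1))
for r in (160,200,230):
    w=np.nonzero(g[r,270:370]<90)[0]+270; print("handle row",r,w[0],w[-1],T(onz(c,[[w[0],r],[w[-1]+1,r]],P[2]+28)).round(1)[:,:2].tolist())
# plate top depth plane
vv,uu=np.mgrid[25:230,262:376]; X=T(pts(c,np.c_[uu.ravel(),vv.ravel()],d[25:230,262:376].ravel()))
k=abs(X[:,2]-21+0)<6; k=(abs(X[:,2]-21)<6)&(abs(X[:,1])<25); X=X[k]; print(len(X),np.median(X[:,2]))
A=np.c_[X[:,:2],np.ones(len(X))]; f=np.linalg.lstsq(A,X[:,2],rcond=None)[0]; print("plane tool z =",f.round(4))
```

```text
5 258 378 [[111.6, -25.3], [111.7, 25.4]]
30 258 377 [[101.6, -25.6], [101.7, 25.3]]
50 259 377 [[93.5, -25.4], [93.6, 25.7]]
60 259 376 [[89.4, -25.6], [89.5, 25.4]]
90 261 375 [[76.8, -25.2], [76.9, 25.5]]
120 246 390 [[63.7, -32.5], [63.9, 32.9]]
[74, 76, 110, 156, 175, 177, 176, 176, 175, 176, 176, 176, 177, 176, 176, 177, 176, 176, 175, 183, 204, 220, 240, 245, 246, 248, 248, 248, 248, 248, 248, 249, 248, 248, 248, 249, 249, 249, 249, 249]
[244, 244, 244, 244, 244, 244, 247, 248, 196, 94, 54, 56, 59, 58, 59, 59, 59, 58, 59, 59]
handle end [[ 62.1   0.3 -28. ]] bore inner rim r=20 [[105.5   0.3  21. ]]
handle row 160 292 344 [[55.3, -8.5], [55.3, 8.7]]
handle row 200 293 343 [[41.6, -8.4], [41.7, 8.7]]
handle row 230 294 343 [[30.7, -8.3], [30.8, 9.0]]
16203 25.88677898402482
plane tool z = [-3.60000e-03 -1.10000e-03  2.60269e+01]
```

Run:
```python
from h import *
for n in ("w1","w2"):
    z=np.load(n+".npz"); d=z["d"]; c=(z["K"],float(z["k1"]),z["R"],z["t"])
    for nm,(u0,u1,v0,v1) in {"w1":{"plate":(285,300,60,100),"handle":(310,320,150,220),"tray":(185,240,100,250)},"w2":{"plate":(270,310,60,95),"handle":(305,330,160,230),"tray":(220,240,100,250)}}[n].items():
        vv,uu=np.mgrid[v0:v1,u0:u1]; X=pts(c,np.c_[uu.ravel(),vv.ravel()],d[v0:v1,u0:u1].ravel()); print(n,nm,np.median(X[:,2]).round(1))
print(arm.read_state()["position"])
c=cal("scene"); p,d=arm.get_image("scene"); cv2.imwrite("pics/s2.png",p); uv,X=cloud(c,d)
P=arm.read_state()["position"]; h=np.array([np.cos(-1.791),np.sin(-1.791)]); n=np.array([-h[1],h[0]])
a=(X[:,:2]-P[:2])@h; b=(X[:,:2]-P[:2])@n
k=(abs(b)<24)&(abs(a)>85)&(abs(a)<148)&(X[:,2]>240)&(X[:,2]<330)
for sg in (1,-1):
    q=X[k&(a*sg>0)]; print(sg,len(q),np.percentile(q[:,2],[5,50,95]).round(1))
```

```text
w1 plate 52.4
w1 handle 107.2
w1 tray 4.2
w2 plate 292.5
w2 handle 347.3
w2 tray 4.4
[530.18379129 223.46847114 318.34077828]
1 771 [251.3 291.8 294.2]
-1 1219 [252.7 292.  294.4]
```

Depth shows the handle top at 107 mm before grasping and 347.3 mm now, so the handle did not slip in the grip. Next I carry the plate towards the press, staying 80 mm to the side so the wrist camera can see both rod tips.

```bash
python3 -c "
from h import *
go([444,-205,345],-1.5607)"
```

```text
t 5.0 pos [530.1 223.4 317.5] F [-1.3 -0.1 -6.7] w 17.0
shift cm [43.69 -1.04 -2.71] rotvec [ 0.0015 -0.0008 -0.2323]
```

Call:
{"name": "move_arm", "arguments": {"moves": [{"gripper": -1,"xyz": [1,0,-1],"angular": [0,0,0]},{"gripper": -1,"xyz": [3.5,0,-2],"angular": [0,0,0]},{"gripper": -1,"xyz": [7.5,0,-2.7],"angular": [0,0,-0.02]},{"gripper": -1,"xyz": [12,0,-2.7],"angular": [0,0,-0.05]},{"gripper": -1,"xyz": [17,0,-2.7],"angular": [0,0,-0.08]},{"gripper": -1,"xyz": [22,0,-2.7],"angular": [0,0,-0.11]},{"gripper": -1,"xyz": [27,-0.3,-2.7],"angular": [0,0,-0.14]},{"gripper": -1,"xyz": [32,-0.6,-2.7],"angular": [0,0,-0.17]},{"gripper": -1,"xyz": [36.5,-0.8,-2.7],"angular": [0,0,-0.2]},{"gripper": -1,"xyz": [40,-1,-2.7],"angular": [0,0,-0.22]}]}}

```text
clock: 6.25
position: [450.2, -171.4, 346.2]
ee_rot: [-0.706, 0.708, -0.0, 0.0]
contact_force: [0.2, -0.7, -6.8]
gripper_width: 17.2
```

Call:
{"name": "move_arm", "arguments": {"moves": [{"gripper": -1,"xyz": [2.2,0,0],"angular": [0,0,-0.01]},{"gripper": -1,"xyz": [3.2,0,0],"angular": [0,0,-0.012]},{"gripper": -1,"xyz": [3.7,0,0],"angular": [0,0,-0.012]},{"gripper": -1,"xyz": [3.7,0,0],"angular": [0,0,-0.012]},{"gripper": -1,"xyz": [3.7,0,0],"angular": [0,0,-0.012]},{"gripper": -1,"xyz": [3.7,0,0],"angular": [0,0,-0.012]}]}}

```text
clock: 7.0
position: [452.3, -205.2, 345.3]
ee_rot: [0.711, -0.703, -0.0, -0.0]
contact_force: [-0.2, -1.0, -6.2]
gripper_width: 16.9
```

Run:
```python
from h import *
go([444,-205,345],-1.5607)
c=cal('wrist'); p,d=arm.get_image('wrist'); cv2.imwrite('pics/w3.png',p); np.savez('w3.npz',p=p,d=d,K=c[0],k1=c[1],R=c[2],t=c[3])
print(proj(c,[[525.5,-95,215],[522.5,-331,215]]).round(0))
```

```text
t 7.0 pos [ 452.3 -205.2  345.3] F [-0.2 -1.  -6.2] w 16.9
shift cm [-0.03  0.83  0.03] rotvec [-0.      0.0001  0.0009]
[[234. 307.]
 [220.  16.]]
```

View pics/w3.png

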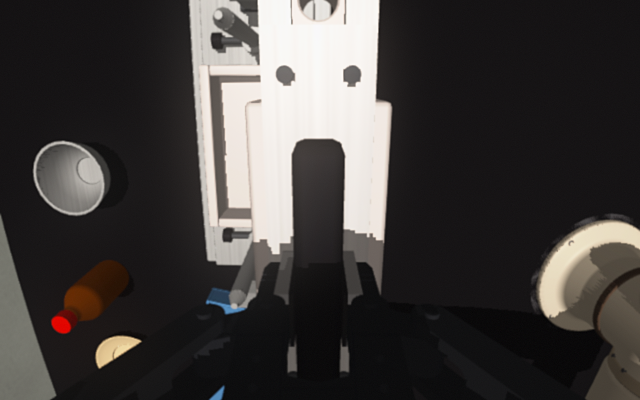

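The wrist view shows the right rod's tip near (221,16) and the left rod's near (236,300). I'll zoom on both.

Run:
```python
import cv2,numpy as np
p=cv2.imread("pics/w3.png"); f=lambda a:cv2.resize(a,None,fx=8,fy=8,interpolation=cv2.INTER_CUBIC)
a=f(p[0:50,205:253]); b=f(p[265:315,212:260]); b=cv2.convertScaleAbs(b,alpha=1.5,beta=20)
cv2.imwrite("pics/w3c.png",np.hstack([a,b]))
```

```text
(no output)
```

View pics/w3c.png

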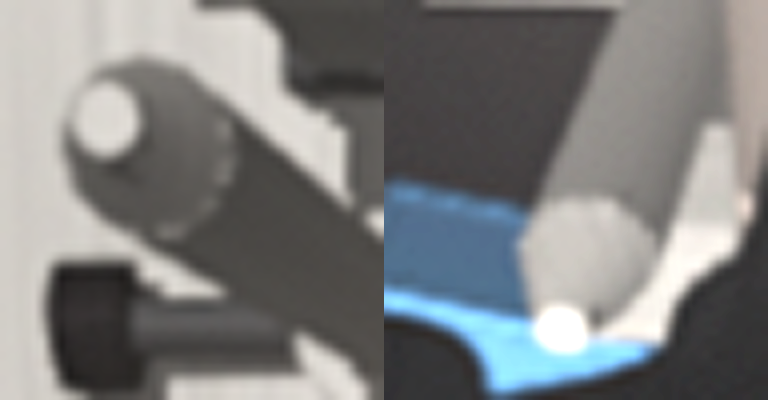

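The white 6 mm tip faces are at (217.7,14.3) for the right rod and (233.6,305.6) for the left rod in the full image.

Run:
```python
from h import *
z=np.load("w3.npz"); p=z["p"]; c=(z["K"],float(z["k1"]),z["R"],z["t"])
w=onz(c,[[217.7,14.3],[233.6,305.6]],215); r,l=w[:,:2]
print(w.round(1),"dist",np.linalg.norm(l-r).round(1),"mid",((l+r)/2).round(1),"yaw of r-l",np.arctan2(*(r-l)[::-1]).round(4))
s=arm.read_state(); P=s["position"]; R=Ro.from_quat(s["ee_rot"]).as_matrix(); T=lambda w:(w-P)@R
g=cv2.cvtColor(p,cv2.COLOR_BGR2GRAY); print(g[0:30,319].tolist())
for zz in (21,26):
  for r_ in (2,8,12): 
    print(zz,r_,[int(x) for x in g[r_,288:352:2]]) if zz==21 else None
  print(zz,"rim row20:",T(onz(c,[[319,20]],P[2]-zz)).round(1))
print("tip in tool",T(w).round(1))
for r_ in (40,60,90):
    k=np.nonzero(g[r_,200:440]>195)[0]+200; k=k[(k>255)&(k<382)]; print(r_,k[0],k[-1],T(onz(c,[[k[0]-.5,r_],[k[-1]+.5,r_]],P[2]-26)).round(1)[:,:2].tolist())
```

```text
[[ 524.1 -332.4  215. ]
 [ 525.7  -96.3  215. ]] dist 236.1 mid [ 524.9 -214.4] yaw of r-l -1.5776
[227, 227, 227, 227, 227, 227, 227, 227, 227, 227, 227, 227, 227, 227, 227, 227, 227, 227, 227, 225, 215, 218, 238, 244, 246, 248, 248, 248, 248, 248]
21 2 [250, 197, 239, 243, 242, 178, 89, 83, 84, 84, 155, 219, 213, 196, 231, 229, 226, 228, 232, 224, 148, 79, 81, 79, 89, 193, 239, 243, 208, 212, 248, 246]
21 8 [250, 219, 239, 243, 244, 238, 177, 87, 180, 229, 224, 227, 209, 130, 231, 229, 226, 227, 228, 227, 229, 161, 51, 84, 178, 235, 243, 243, 213, 216, 248, 247]
21 12 [249, 225, 238, 242, 243, 244, 238, 202, 222, 225, 224, 227, 207, 129, 231, 229, 226, 228, 229, 226, 231, 153, 63, 200, 238, 243, 242, 243, 214, 213, 249, 246]
21 rim row20: [[105.5   0.4  21. ]]
26 rim row20: [[106.3   0.4  26. ]]
tip in tool [[ 127.9  -70.5  130.3]
 [-108.1  -74.7  130.3]]
40 259 376 [[98.2, -26.1], [98.3, 25.7]]
60 260 376 [[89.7, -26.0], [89.9, 26.1]]
90 256 375 [[76.8, -28.3], [76.9, 26.2]]
```

The rods measure 236.1 mm apart (236 expected), with their middle at (524.9,−214.4) and axis yaw −1.578. I'll move over them with the blocks just above the tips.

```bash
python3 -c "
from h import *
go([525.1,-216.3,297],-1.578)"
```

```text
t 7.05 pos [ 452.3 -205.3  345.3] F [ 0.6 -1.1 -7.3] w 16.9
shift cm [ 1.18 -7.27  4.83] rotvec [0.     0.     0.0181]
```

Call:
{"name": "move_arm", "arguments": {"moves": [{"gripper": -1,"xyz": [0.2,-1,0],"angular": [0,0,0.005]},{"gripper": -1,"xyz": [0.6,-3,0],"angular": [0,0,0.01]},{"gripper": -1,"xyz": [1,-5.2,0],"angular": [0,0,0.018]},{"gripper": -1,"xyz": [1.2,-6.7,0],"angular": [0,0,0.018]},{"gripper": -1,"xyz": [1.2,-7.3,0.5],"angular": [0,0,0.018]},{"gripper": -1,"xyz": [1.2,-7.3,2],"angular": [0,0,0.018]},{"gripper": -1,"xyz": [1.2,-7.3,3.8],"angular": [0,0,0.018]},{"gripper": -1,"xyz": [1.2,-7.3,4.7],"angular": [0,0,0.018]},{"gripper": -1,"xyz": [1.2,-7.3,4.8],"angular": [0,0,0.018]},{"gripper": -1,"xyz": [1.2,-7.3,4.8],"angular": [0,0,0.018]}]}}

```text
clock: 8.3
position: [525.4, -217.2, 298.0]
ee_rot: [-0.704, 0.71, -0.001, 0.0]
contact_force: [-0.1, -0.5, -6.8]
gripper_width: 17.0
```

Call:
{"name": "move_arm", "arguments": {"moves": [{"gripper": -1,"xyz": [0,0,0],"angular": [0,0,0]},{"gripper": -1,"xyz": [0,0,0],"angular": [0,0,0]},{"gripper": -1,"xyz": [0,0,0],"angular": [0,0,0]}]}}

```text
clock: 8.68
position: [525.3, -217.1, 297.5]
ee_rot: [-0.704, 0.71, -0.0, 0.0]
contact_force: [0.3, -0.2, -7.0]
gripper_width: 17.4
```

Run:
```python
from h import *
go([525.1,-216.3,297],-1.578)
c=cal('wrist'); p,d=arm.get_image('wrist'); cv2.imwrite('pics/w4.png',p)
f=lambda a,k:cv2.resize(a,None,fx=k,fy=k,interpolation=cv2.INTER_CUBIC)
a=f(p[0:45,285:355],5.6)
q,d2=arm.get_image('scene'); cv2.imwrite('pics/s4.png',q)
cs=cal('scene'); uv=proj(cs,[[525,-96,225],[524,-332,225]]).round().astype(int); print(uv)
b=np.hstack([f(q[v-25:v+25,u-25:u+25],3.92) for u,v in uv])
print(proj(c,[[524.1,-332.4,215],[524.1,-332.4,270]]))
cv2.imwrite('pics/w4c.png',np.vstack([a[:,:392],b[:,:392]]))
```

```text
t 8.68 pos [ 525.3 -217.1  297.5] F [ 0.3 -0.2 -7. ] w 17.4
shift cm [-0.08  0.02  0.05] rotvec [-0.0004 -0.0001 -0.0008]
[[331 106]
 [271  50]]
[[318.5433978   20.63977039]
 [318.80399196  -1.24058046]]
```

View pics/w4c.png

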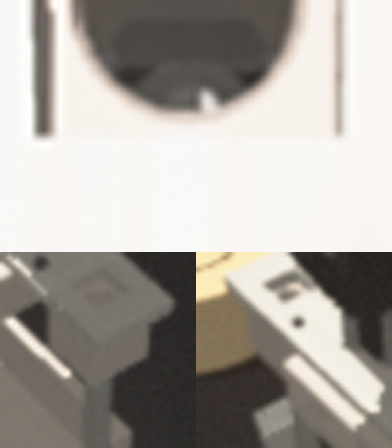

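Through the bore, the rod's tip shows inside the rim near image (321,17). In camera terms the bore axis and rod axis agree to under 1 mm. I'll lower in small steps and watch the force.

Call:
{"name": "move_arm", "arguments": {"moves": [{"gripper": -1,"xyz": [0,0,0.3],"angular": [0,0,0]},{"gripper": -1,"xyz": [0,0,0.7],"angular": [0,0,0]},{"gripper": -1,"xyz": [0,0,1.1],"angular": [0,0,0]},{"gripper": -1,"xyz": [0,0,1.2],"angular": [0,0,0]},{"gripper": -1,"xyz": [0,0,1.2],"angular": [0,0,0]},{"gripper": -1,"xyz": [0,0,1.2],"angular": [0,0,0]}]}}

```text
clock: 9.52
position: [525.4, -217.1, 285.5]
ee_rot: [-0.704, 0.71, -0.0, 0.0]
contact_force: [-0.9, -0.9, -6.5]
gripper_width: 16.8
```

Call:
{"name": "move_arm", "arguments": {"moves": [{"gripper": -1,"xyz": [0,0,0.1],"angular": [0,0,0]},{"gripper": -1,"xyz": [0,0,0.3],"angular": [0,0,0]},{"gripper": -1,"xyz": [0,0,0.4],"angular": [0,0,0]},{"gripper": -1,"xyz": [0,0,0.4],"angular": [0,0,0]},{"gripper": -1,"xyz": [0,0,0.4],"angular": [0,0,0]}]}}

```text
clock: 10.15
position: [525.3, -217.1, 281.4]
ee_rot: [-0.704, 0.71, -0.0, -0.0]
contact_force: [-0.3, 1.0, -7.1]
gripper_width: 17.2
```

```bash
python3 -c "
from h import *
go([525.1,-217,278],-1.578);print(arm.read_state()['wrist_torque'].round(2))"
```

```text
t 10.15 pos [ 525.3 -217.1  281.4] F [-0.3  1.  -7.1] w 17.2
shift cm [-0.01  0.02  0.34] rotvec [-0.0001 -0.0001 -0.0008]
[-0.02 -0.   -0.01]
```

Call:
{"name": "move_arm", "arguments": {"moves": [{"gripper": -1,"xyz": [0,0,0.1],"angular": [0,0,0]},{"gripper": -1,"xyz": [0,0,0.2],"angular": [0,0,0]},{"gripper": -1,"xyz": [0,0,0.25],"angular": [0,0,0]},{"gripper": -1,"xyz": [0,0,0.25],"angular": [0,0,0]}]}}

```text
clock: 10.65
position: [525.2, -217.1, 278.7]
ee_rot: [-0.704, 0.71, 0.0, -0.0]
contact_force: [-0.8, -0.7, -6.5]
gripper_width: 17.0
```

```bash
python3 -c "
from h import *
go([525.1,-217,278],-1.578);print(arm.read_state()['wrist_torque'].round(2))"
```

```text
t 10.65 pos [ 525.2 -217.1  278.7] F [-0.8 -0.7 -6.5] w 17.0
shift cm [-0.01  0.01  0.07] rotvec [ 0.0001  0.     -0.0008]
[ 0.04  0.02 -0.01]
```

Call:
{"name": "move_arm", "arguments": {"moves": [{"gripper": -1,"xyz": [0,0,0.1],"angular": [0,0,0]},{"gripper": -1,"xyz": [0,0,0.2],"angular": [0,0,0]},{"gripper": -1,"xyz": [0,0,0.2],"angular": [0,0,0]},{"gripper": -1,"xyz": [0,0,0.2],"angular": [0,0,0]}]}}

```text
clock: 11.15
position: [525.3, -217.0, 276.8]
ee_rot: [-0.704, 0.71, 0.0, -0.0]
contact_force: [0.6, 0.8, -6.4]
gripper_width: 16.9
```

```bash
python3 -c "
from h import *
go([525.1,-217,278],-1.578);print(arm.read_state()['wrist_torque'].round(2))"
```

```text
t 11.15 pos [ 525.3 -217.   276.8] F [ 0.6  0.8 -6.4] w 16.9
shift cm [-0.    0.02 -0.12] rotvec [ 0.     -0.     -0.0008]
[-0.01 -0.01 -0.06]
```

Call:
{"name": "move_arm", "arguments": {"moves": [{"gripper": -1,"xyz": [0,0,0.1],"angular": [0,0,0]},{"gripper": -1,"xyz": [0,0,0.2],"angular": [0,0,0]},{"gripper": -1,"xyz": [0,0,0.2],"angular": [0,0,0]},{"gripper": -1,"xyz": [0,0,0.2],"angular": [0,0,0]}]}}

```text
clock: 11.65
position: [525.3, -216.9, 274.7]
ee_rot: [-0.704, 0.71, 0.0, 0.0]
contact_force: [-0.7, 1.6, -5.6]
gripper_width: 16.7
```

```bash
python3 -c "
from h import *
go([525.1,-217,278],-1.578);print(arm.read_state()['wrist_torque'].round(2))"
```

```text
t 11.65 pos [ 525.3 -216.9  274.7] F [-0.7  1.6 -5.6] w 16.7
shift cm [ 0.01  0.02 -0.33] rotvec [ 0.      0.0003 -0.0008]
[ 0.49  0.01 -0.01]
```

Call:
{"name": "move_arm", "arguments": {"moves": [{"gripper": -1,"xyz": [0,0,0.1],"angular": [0,0,0]},{"gripper": -1,"xyz": [0,0,0.2],"angular": [0,0,0]},{"gripper": -1,"xyz": [0,0,0.3],"angular": [0,0,0]},{"gripper": -1,"xyz": [0,0,0.3],"angular": [0,0,0]}]}}

```text
clock: 12.15
position: [525.3, -216.9, 271.6]
ee_rot: [-0.704, 0.71, 0.0, 0.0]
contact_force: [0.6, 2.0, -6.6]
gripper_width: 17.1
```

```bash
python3 -c "
from h import *
go([525.1,-217,278],-1.578);print(arm.read_state()['wrist_torque'].round(2))"
```

```text
t 12.15 pos [ 525.3 -216.9  271.6] F [ 0.6  2.  -6.6] w 17.1
shift cm [ 0.01  0.02 -0.64] rotvec [ 0.0002  0.0003 -0.0008]
[ 0.64  0.01 -0.02]
```

Call:
{"name": "move_arm", "arguments": {"moves": [{"gripper": -1,"xyz": [-0.06,0,0],"angular": [0,0,0]},{"gripper": -1,"xyz": [-0.06,0,0.3],"angular": [0,0,0]},{"gripper": -1,"xyz": [-0.06,0,0.8],"angular": [0,0,0]},{"gripper": -1,"xyz": [-0.06,0,1.3],"angular": [0,0,0]},{"gripper": -1,"xyz": [-0.06,0,1.8],"angular": [0,0,0]},{"gripper": -1,"xyz": [-0.06,0,2],"angular": [0,0,0]},{"gripper": -1,"xyz": [-0.06,0,2],"angular": [0,0,0]}]}}

```text
clock: 13.02
position: [525.2, -216.5, 251.6]
ee_rot: [-0.704, 0.71, 0.0, -0.0]
contact_force: [0.1, 1.5, -6.4]
gripper_width: 16.9
```

```bash
python3 -c "
from h import *
go([525.1,-217,278],-1.578);print(arm.read_state()['wrist_torque'].round(2))"
```

```text
t 13.03 pos [ 525.2 -216.5  251.6] F [ 0.1  1.5 -6.4] w 16.9
shift cm [ 0.05  0.01 -2.64] rotvec [ 0.0005 -0.0001 -0.0008]
[ 0.12  0.   -0.03]
```

Call:
{"name": "move_arm", "arguments": {"moves": [{"gripper": -1,"xyz": [-0.02,0,0.3],"angular": [0,0,0]},{"gripper": -1,"xyz": [-0.04,0,0.8],"angular": [0,0,0]},{"gripper": -1,"xyz": [-0.04,0,1.4],"angular": [0,0,0]},{"gripper": -1,"xyz": [-0.04,0,2],"angular": [0,0,0]},{"gripper": -1,"xyz": [-0.04,0,2.6],"angular": [0,0,0]},{"gripper": -1,"xyz": [-0.04,0,3.2],"angular": [0,0,0]},{"gripper": -1,"xyz": [-0.04,0,3.7],"angular": [0,0,0]},{"gripper": -1,"xyz": [-0.04,0,4],"angular": [0,0,0]},{"gripper": -1,"xyz": [-0.04,0,4],"angular": [0,0,0]}]}}

```text
clock: 14.15
position: [525.2, -216.1, 211.6]
ee_rot: [-0.704, 0.71, 0.0, -0.0]
contact_force: [0.3, 0.0, -6.4]
gripper_width: 17.3
```

```bash
python3 -c "
from h import *
go([525.1,-217,278],-1.578);print(arm.read_state()['wrist_torque'].round(2))"
```

```text
t 14.15 pos [ 525.2 -216.1  211.6] F [ 0.3  0.  -6.4] w 17.3
shift cm [ 0.09  0.01 -6.64] rotvec [ 0.0004 -0.     -0.0008]
[-0.06  0.   -0.01]
```

Call:
{"name": "move_arm", "arguments": {"moves": [{"gripper": -1,"xyz": [0,0,0.3],"angular": [0,0,0]},{"gripper": -1,"xyz": [0,0,0.8],"angular": [0,0,0]},{"gripper": -1,"xyz": [0,0,1.2],"angular": [0,0,0]},{"gripper": -1,"xyz": [0,0,1.6],"angular": [0,0,0]},{"gripper": -1,"xyz": [0,0,1.8],"angular": [0,0,0]},{"gripper": -1,"xyz": [0,0,1.8],"angular": [0,0,0]}]}}

```text
clock: 14.9
position: [525.2, -216.1, 193.6]
ee_rot: [-0.704, 0.71, 0.0, -0.0]
contact_force: [0.5, 0.1, -6.9]
gripper_width: 17.2
```

Call:
{"name": "move_arm", "arguments": {"moves": [{"gripper": -1,"xyz": [0,0,0.2],"angular": [0,0,0]},{"gripper": -1,"xyz": [0,0,0.4],"angular": [0,0,0]},{"gripper": -1,"xyz": [0,0,0.4],"angular": [0,0,0]},{"gripper": -1,"xyz": [0,0,0.4],"angular": [0,0,0]}]}}

```text
clock: 15.4
position: [525.4, -216.1, 189.9]
ee_rot: [-0.704, 0.71, -0.0, 0.0]
contact_force: [-0.0, -0.5, -6.8]
gripper_width: 16.7
```

Call:
{"name": "move_arm", "arguments": {"moves": [{"gripper": -1,"xyz": [0,0,0.2],"angular": [0,0,0]},{"gripper": -1,"xyz": [0,0,0.4],"angular": [0,0,0]},{"gripper": -1,"xyz": [0,0,0.4],"angular": [0,0,0]},{"gripper": -1,"xyz": [0,0,0.4],"angular": [0,0,0]}]}}

```text
clock: 15.9
position: [525.3, -216.1, 185.8]
ee_rot: [-0.704, 0.71, -0.0, -0.0]
contact_force: [-0.4, 0.5, -7.0]
gripper_width: 17.4
```

Call:
{"name": "move_arm", "arguments": {"moves": [{"gripper": -1,"xyz": [0,0,0.2],"angular": [0,0,0]},{"gripper": -1,"xyz": [0,0,0.4],"angular": [0,0,0]},{"gripper": -1,"xyz": [0,0,0.4],"angular": [0,0,0]},{"gripper": -1,"xyz": [0,0,0.4],"angular": [0,0,0]}]}}

```text
clock: 16.4
position: [525.3, -216.1, 181.8]
ee_rot: [-0.704, 0.71, -0.0, 0.0]
contact_force: [-0.1, 0.4, -6.3]
gripper_width: 16.9
```

Call:
{"name": "move_arm", "arguments": {"moves": [{"gripper": -1,"xyz": [0,0,0.2],"angular": [0,0,0]},{"gripper": -1,"xyz": [0,0,0.3],"angular": [0,0,0]},{"gripper": -1,"xyz": [0,0,0.3],"angular": [0,0,0]},{"gripper": -1,"xyz": [0,0,0.3],"angular": [0,0,0]}]}}

```text
clock: 16.9
position: [525.3, -216.1, 178.8]
ee_rot: [-0.704, 0.71, -0.0, 0.0]
contact_force: [0.7, -0.9, -7.0]
gripper_width: 17.4
```

Call:
{"name": "move_arm", "arguments": {"moves": [{"gripper": -1,"xyz": [0,0,0.2],"angular": [0,0,0]},{"gripper": -1,"xyz": [0,0,0.3],"angular": [0,0,0]},{"gripper": -1,"xyz": [0,0,0.3],"angular": [0,0,0]},{"gripper": -1,"xyz": [0,0,0.3],"angular": [0,0,0]}]}}

```text
clock: 17.4
position: [525.3, -216.1, 175.9]
ee_rot: [-0.704, 0.71, -0.0, -0.0]
contact_force: [0.5, 0.2, -7.2]
gripper_width: 17.3
```

```bash
python3 -c "
from h import *
go([525.1,-217,278],-1.578);print(arm.read_state()['wrist_torque'].round(2))"
```

```text
t 17.4 pos [ 525.3 -216.1  175.9] F [ 0.5  0.2 -7.2] w 17.3
shift cm [  0.09   0.02 -10.21] rotvec [-0.0001 -0.0001 -0.0007]
[ 0.04 -0.07 -0.05]
```

Call:
{"name": "move_arm", "arguments": {"moves": [{"gripper": -1,"xyz": [0,0,0.2],"angular": [0,0,0]},{"gripper": -1,"xyz": [0,0,0.3],"angular": [0,0,0]},{"gripper": -1,"xyz": [0,0,0.3],"angular": [0,0,0]},{"gripper": -1,"xyz": [0,0,0.3],"angular": [0,0,0]}]}}

```text
clock: 17.9
position: [525.3, -216.1, 172.8]
ee_rot: [-0.704, 0.71, -0.0, 0.0]
contact_force: [-0.3, -0.9, -6.2]
gripper_width: 17.5
```

Call:
{"name": "move_arm", "arguments": {"moves": [{"gripper": -1,"xyz": [0,0,0.2],"angular": [0,0,0]},{"gripper": -1,"xyz": [0,0,0.3],"angular": [0,0,0]},{"gripper": -1,"xyz": [0,0,0.3],"angular": [0,0,0]},{"gripper": -1,"xyz": [0,0,0.3],"angular": [0,0,0]}]}}

```text
clock: 18.4
position: [525.3, -216.1, 169.8]
ee_rot: [-0.704, 0.71, -0.0, -0.0]
contact_force: [0.9, 0.5, -5.9]
gripper_width: 17.0
```

Call:
{"name": "move_arm", "arguments": {"moves": [{"gripper": -1,"xyz": [0,0,0.2],"angular": [0,0,0]},{"gripper": -1,"xyz": [0,0,0.3],"angular": [0,0,0]},{"gripper": -1,"xyz": [0,0,0.3],"angular": [0,0,0]},{"gripper": -1,"xyz": [0,0,0.3],"angular": [0,0,0]}]}}

```text
clock: 18.9
position: [525.5, -215.8, 167.0]
ee_rot: [-0.704, 0.71, -0.0, 0.0]
contact_force: [0.4, 2.9, -4.0]
gripper_width: 17.2
```

Contact with the hooks starts at TCP z of about 168, so home should be near 145. I'll press on gently.

Call:
{"name": "move_arm", "arguments": {"moves": [{"gripper": -1,"xyz": [-0.03,0,0.1],"angular": [0,0,0]},{"gripper": -1,"xyz": [-0.03,0,0.3],"angular": [0,0,0]},{"gripper": -1,"xyz": [-0.03,0,0.3],"angular": [0,0,0]},{"gripper": -1,"xyz": [-0.03,0,0.3],"angular": [0,0,0]}]}}

```text
clock: 19.4
position: [525.8, -216.1, 164.8]
ee_rot: [-0.704, 0.71, -0.001, 0.0]
contact_force: [-1.4, 0.6, 4.3]
gripper_width: 16.9
```

```bash
python3 -c "
from h import *
go([525.1,-217,278],-1.578);print(arm.read_state()['wrist_torque'].round(2))"
```

```text
t 19.4 pos [ 525.8 -216.1  164.8] F [-1.4  0.6  4.3] w 16.9
shift cm [  0.1    0.05 -11.32] rotvec [-0.0016 -0.0009 -0.0005]
[ 0.43  0.57 -0.07]
```

Call:
{"name": "move_arm", "arguments": {"moves": [{"gripper": -1,"xyz": [0,0,0.2],"angular": [0,0,0]},{"gripper": -1,"xyz": [0,0,0.3],"angular": [0,0,0]},{"gripper": -1,"xyz": [0,0,0.3],"angular": [0,0,0]},{"gripper": -1,"xyz": [0,0,0.3],"angular": [0,0,0]}]}}

```text
clock: 19.9
position: [525.8, -216.1, 161.4]
ee_rot: [-0.704, 0.71, -0.001, 0.0]
contact_force: [-1.5, 1.2, 4.8]
gripper_width: 17.2
```

```bash
python3 -c "
from h import *
go([525.1,-217,278],-1.578);print(arm.read_state()['wrist_torque'].round(2))"
```

```text
t 19.9 pos [ 525.8 -216.1  161.4] F [-1.5  1.2  4.8] w 17.2
shift cm [  0.1    0.05 -11.66] rotvec [-0.0014 -0.0007 -0.0006]
[ 0.31  0.45 -0.03]
```

Call:
{"name": "move_arm", "arguments": {"moves": [{"gripper": -1,"xyz": [0,0,0.2],"angular": [0,0,0]},{"gripper": -1,"xyz": [0,0,0.3],"angular": [0,0,0]},{"gripper": -1,"xyz": [0,0,0.3],"angular": [0,0,0]},{"gripper": -1,"xyz": [0,0,0.3],"angular": [0,0,0]}]}}

```text
clock: 20.4
position: [525.8, -216.2, 158.8]
ee_rot: [-0.704, 0.71, -0.001, 0.0]
contact_force: [-2.3, 1.9, 7.5]
gripper_width: 17.3
```

Call:
{"name": "move_arm", "arguments": {"moves": [{"gripper": -1,"xyz": [0,0,0.2],"angular": [0,0,0]},{"gripper": -1,"xyz": [0,0,0.3],"angular": [0,0,0]},{"gripper": -1,"xyz": [0,0,0.3],"angular": [0,0,0]},{"gripper": -1,"xyz": [0,0,0.3],"angular": [0,0,0]}]}}

```text
clock: 20.9
position: [525.9, -215.6, 156.0]
ee_rot: [-0.704, 0.71, -0.001, 0.0]
contact_force: [-2.5, 4.8, 8.2]
gripper_width: 17.1
```

```bash
python3 -c "
from h import *
go([525.1,-217,278],-1.578);print(arm.read_state()['wrist_torque'].round(2))"
```

```text
t 20.9 pos [ 525.9 -215.6  156. ] F [-2.5  4.8  8.2] w 17.1
shift cm [  0.15   0.06 -12.2 ] rotvec [-0.0016 -0.0004 -0.0002]
[ 0.92  0.78 -0.09]
```

Call:
{"name": "move_arm", "arguments": {"moves": [{"gripper": -1,"xyz": [-0.04,0.05,0],"angular": [0,0,0]},{"gripper": -1,"xyz": [-0.04,0.05,0.2],"angular": [0,0,0]},{"gripper": -1,"xyz": [-0.04,0.05,0.3],"angular": [0,0,0]},{"gripper": -1,"xyz": [-0.04,0.05,0.3],"angular": [0,0,0]}]}}

```text
clock: 21.4
position: [525.5, -215.6, 151.5]
ee_rot: [-0.704, 0.71, -0.001, 0.0]
contact_force: [2.2, 0.2, -0.3]
gripper_width: 17.3
```

```bash
python3 -c "
from h import *
go([525.1,-217,278],-1.578);print(arm.read_state()['wrist_torque'].round(2))"
```

```text
t 21.4 pos [ 525.5 -215.6  151.5] F [ 2.2  0.2 -0.3] w 17.3
shift cm [  0.15   0.02 -12.65] rotvec [-0.0014 -0.0003 -0.0008]
[-0.1  -0.52  0.05]
```

Call:
{"name": "move_arm", "arguments": {"moves": [{"gripper": -1,"xyz": [0,0,0.1],"angular": [0,0,0]},{"gripper": -1,"xyz": [0,0,0.25],"angular": [0,0,0]},{"gripper": -1,"xyz": [0,0,0.25],"angular": [0,0,0]},{"gripper": -1,"xyz": [0,0,0.25],"angular": [0,0,0]}]}}

```text
clock: 21.9
position: [524.9, -215.3, 149.0]
ee_rot: [-0.704, 0.71, -0.0, 0.0]
contact_force: [1.4, -0.2, -0.9]
gripper_width: 17.2
```

```bash
python3 -c "
from h import *
go([525.1,-217,278],-1.578);print(arm.read_state()['wrist_torque'].round(2))"
```

```text
t 21.9 pos [ 524.9 -215.3  149. ] F [ 1.4 -0.2 -0.9] w 17.2
shift cm [  0.17  -0.02 -12.9 ] rotvec [-0.0003  0.0002 -0.0009]
[-0.18 -0.74  0.02]
```

Call:
{"name": "move_arm", "arguments": {"moves": [{"gripper": -1,"xyz": [0,-0.03,0.1],"angular": [0,0,0]},{"gripper": -1,"xyz": [0,-0.03,0.2],"angular": [0,0,0]},{"gripper": -1,"xyz": [0,-0.03,0.2],"angular": [0,0,0]},{"gripper": -1,"xyz": [0,-0.03,0.2],"angular": [0,0,0]}]}}

```text
clock: 22.4
position: [524.2, -215.4, 145.3]
ee_rot: [-0.704, 0.71, 0.001, -0.001]
contact_force: [3.0, -4.8, -12.4]
gripper_width: 17.3
```

Call:
{"name": "move_arm", "arguments": {"moves": [{"gripper": -1,"xyz": [0,0,0.1],"angular": [0,0,0]},{"gripper": -1,"xyz": [0,0,0.2],"angular": [0,0,0]},{"gripper": -1,"xyz": [0,0,0.2],"angular": [0,0,0]},{"gripper": -1,"xyz": [0,0,0.2],"angular": [0,0,0]}]}}

```text
clock: 22.9
position: [524.5, -215.0, 145.0]
ee_rot: [-0.704, 0.71, 0.001, -0.0]
contact_force: [1.8, -1.4, -7.9]
gripper_width: 16.3
```

```bash
python3 -c "
from h import *
go([525.1,-217,278],-1.578);print(arm.read_state()['wrist_torque'].round(2))"
```

```text
t 22.9 pos [ 524.5 -215.   145. ] F [ 1.8 -1.4 -7.9] w 16.3
shift cm [  0.19  -0.04 -13.3 ] rotvec [ 0.0014  0.0006 -0.0009]
[-0.34 -0.25 -0.04]
```

Call:
{"name": "move_arm", "arguments": {"moves": [{"gripper": -1,"xyz": [-0.03,0,0.1],"angular": [0,0,0]},{"gripper": -1,"xyz": [-0.03,0,0.2],"angular": [0,0,0]},{"gripper": -1,"xyz": [-0.03,0,0.2],"angular": [0,0,0]},{"gripper": -1,"xyz": [-0.03,0,0.2],"angular": [0,0,0]}]}}

```text
clock: 23.4
position: [524.9, -214.9, 143.7]
ee_rot: [-0.704, 0.71, 0.0, -0.0]
contact_force: [-1.4, 1.6, -2.6]
gripper_width: 16.8
```

Run:
```python
from h import *
go([525.1,-217,278],-1.578);print(arm.read_state()['wrist_torque'].round(2))
q,d=arm.get_image('scene'); c=cal('scene'); cv2.imwrite('pics/s5.png',q)
uv=proj(c,[[525,-214,130]])[0].astype(int); u,v=uv; print(uv)
x0=max(u-75,0);y0=max(v-62,0)
cv2.imwrite('pics/s5c.png',cv2.resize(q[y0:y0+125,x0:x0+150],None,fx=4.8,fy=4.8,interpolation=cv2.INTER_CUBIC))
```

```text
t 23.4 pos [ 524.9 -214.9  143.7] F [-1.4  1.6 -2.6] w 16.8
shift cm [  0.21  -0.02 -13.43] rotvec [ 0.0002  0.0001 -0.0007]
[ 0.23  0.33 -0.06]
[300 106]
```

View pics/s5c.png

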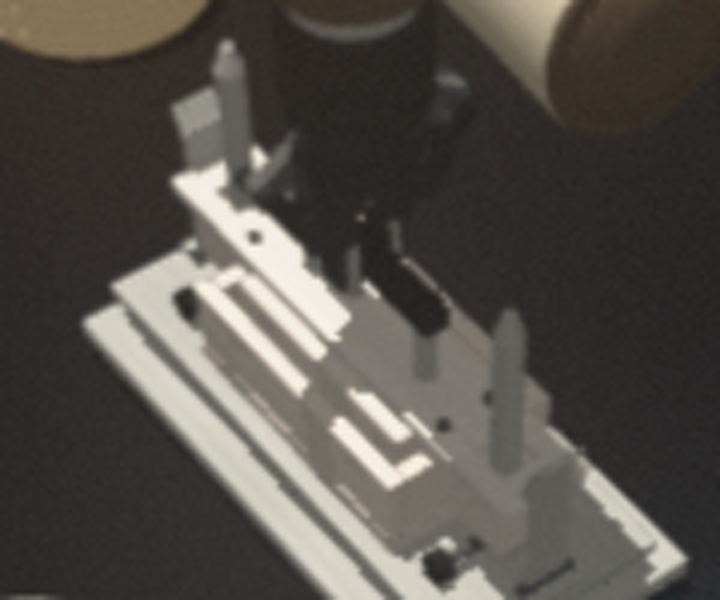

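The plate is down over the rods, rod tips at about (228,50) and (510,315) in the crop, and nearly at the stops. I'll keep pressing gently until it is firmly seated.

Call:
{"name": "move_arm", "arguments": {"moves": [{"gripper": -1,"xyz": [0,0,0.1],"angular": [0,0,0]},{"gripper": -1,"xyz": [0,0,0.15],"angular": [0,0,0]},{"gripper": -1,"xyz": [0,0,0.15],"angular": [0,0,0]},{"gripper": -1,"xyz": [0,0,0.15],"angular": [0,0,0]}]}}

```text
clock: 23.95
position: [525.2, -215.0, 143.6]
ee_rot: [-0.704, 0.71, -0.0, 0.0]
contact_force: [-4.0, 3.8, 6.2]
gripper_width: 16.5
```

Call:
{"name": "move_arm", "arguments": {"moves": [{"gripper": -1,"xyz": [0,0,0.1],"angular": [0,0,0]},{"gripper": -1,"xyz": [0,0,0.15],"angular": [0,0,0]},{"gripper": -1,"xyz": [0,0,0.15],"angular": [0,0,0]},{"gripper": -1,"xyz": [0,0,0.15],"angular": [0,0,0]}]}}

```text
clock: 24.45
position: [525.3, -215.0, 143.6]
ee_rot: [-0.705, 0.71, -0.001, 0.0]
contact_force: [-4.9, 5.2, 11.6]
gripper_width: 17.0
```

```bash
python3 -c "
from h import *
go([525.1,-217,278],-1.578);print(arm.read_state()['wrist_torque'].round(2))"
```

```text
t 24.45 pos [ 525.3 -215.   143.6] F [-4.9  5.2 11.6] w 17.0
shift cm [  0.22   0.   -13.44] rotvec [-0.0014 -0.001   0.0003]
[ 1.48  1.87 -0.06]
```

Call:
{"name": "move_arm", "arguments": {"moves": [{"gripper": -1,"xyz": [-0.05,0.05,0.1],"angular": [0,0,0]},{"gripper": -1,"xyz": [-0.05,0.05,0.2],"angular": [0,0,0]},{"gripper": -1,"xyz": [-0.05,0.05,0.2],"angular": [0,0,0]},{"gripper": -1,"xyz": [-0.05,0.05,0.2],"angular": [0,0,0]}]}}

```text
clock: 24.95
position: [525.4, -215.0, 143.6]
ee_rot: [-0.705, 0.709, -0.002, 0.0]
contact_force: [-7.2, 5.3, 20.1]
gripper_width: 17.0
```

Run:
```python
from h import *
go([525.1,-217,278],-1.578);print(arm.read_state()['wrist_torque'].round(2))
c=cal('wrist'); p,d=arm.get_image('wrist'); cv2.imwrite('pics/w6.png',p)
cs=cal('scene'); q,d2=arm.get_image('scene')
f=lambda a,k:cv2.resize(a,None,fx=k,fy=k,interpolation=cv2.INTER_CUBIC)
uv=proj(cs,[[525,-55,120],[524,-372,120]]).round().astype(int)
b=np.hstack([f(q[max(v-25,0):max(v-25,0)+50,u-25:u+25],6) for u,v in uv]); b=cv2.convertScaleAbs(b,alpha=1.6,beta=10)
cv2.imwrite('pics/c6.png',b)
uv,X=cloud(cs,d2)
for n,yy in (("L",-50),("R",-378)):
    k=(abs(X[:,0]-525)<20)&(abs(X[:,1]-yy)<25)&(X[:,2]>80)&(X[:,2]<175); print(n,np.percentile(X[k][:,2],[50,98]).round(1),X[k&(X[:,2]>135)].mean(0).round(1))
for n,yy in (("pL",-80),("pR",-345)):
    k=(abs(X[:,0]-525)<24)&(abs(X[:,1]-yy)<12)&(X[:,2]>90)&(X[:,2]<135); print(n,k.sum(),np.percentile(X[k][:,2],[50,90]).round(1))
```

```text
t 24.95 pos [ 525.4 -215.   143.6] F [-7.2  5.3 20.1] w 17.0
shift cm [  0.23  -0.02 -13.44] rotvec [-0.0032 -0.0024  0.0009]
[ 1.63  2.46 -0.14]
L [116.7 154.4] [527.3 -56.3 145.2]
R [134.4 151.7] [ 523.1 -370.3  144.7]
pL 132 [117.5 122. ]
pR 80 [116.9 118.9]
```

View pics/c6.png

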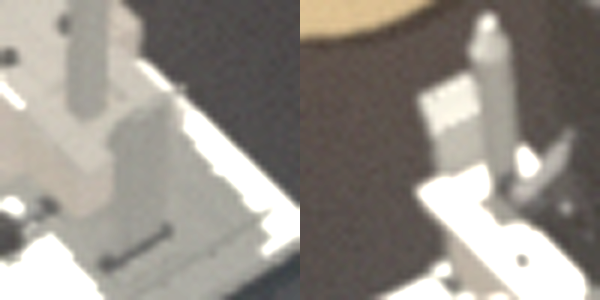

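The plate is on the stops with about 27 N net push, level at both ends (117.5 and 116.9 mm). I'll ease off and pull up lightly to check that the catches hold.

Call:
{"name": "move_arm", "arguments": {"moves": [{"gripper": -1,"xyz": [0,0.03,-0.2],"angular": [0,0,0]},{"gripper": -1,"xyz": [0,0.05,-0.4],"angular": [0,0,0]},{"gripper": -1,"xyz": [0,0.05,-0.5],"angular": [0,0,0]},{"gripper": -1,"xyz": [0,0.05,-0.55],"angular": [0,0,0]},{"gripper": -1,"xyz": [0,0.05,-0.55],"angular": [0,0,0]}]}}

```text
clock: 25.68
position: [524.7, -214.9, 143.6]
ee_rot: [-0.704, 0.71, -0.001, 0.0]
contact_force: [1.0, -3.9, -0.7]
gripper_width: 17.0
```

```bash
python3 -c "
from h import *
go([525.1,-217,278],-1.578);print(arm.read_state()['wrist_torque'].round(2))"
```

```text
t 25.68 pos [ 524.7 -214.9  143.6] F [ 1.  -3.9 -0.7] w 17.0
shift cm [  0.22  -0.05 -13.44] rotvec [-0.001  -0.0006 -0.0007]
[-0.65 -0.38 -0.05]
```

Call:
{"name": "move_arm", "arguments": {"moves": [{"gripper": -1,"xyz": [0.04,0,-0.1],"angular": [0,0,0]},{"gripper": -1,"xyz": [0.04,0,-0.25],"angular": [0,0,0]},{"gripper": -1,"xyz": [0.04,0,-0.35],"angular": [0,0,0]},{"gripper": -1,"xyz": [0.04,0,-0.35],"angular": [0,0,0]}]}}

```text
clock: 26.18
position: [524.2, -215.0, 145.3]
ee_rot: [-0.704, 0.71, 0.0, 0.0]
contact_force: [4.7, -4.6, -12.6]
gripper_width: 17.1
```

```bash
python3 -c "
from h import *
go([525.1,-217,278],-1.578);print(arm.read_state()['wrist_torque'].round(2))"
```

```text
t 26.18 pos [ 524.2 -215.   145.3] F [  4.7  -4.6 -12.6] w 17.1
shift cm [  0.19  -0.09 -13.27] rotvec [ 0.0003  0.0005 -0.0015]
[-1.35 -1.65  0.  ]
```

It lifted 1.7 mm and then stopped under the extra pull, which suggests the catches are holding. I'll press it home again and ease off before opening.

Call:
{"name": "move_arm", "arguments": {"moves": [{"gripper": -1,"xyz": [-0.04,0,0.2],"angular": [0,0,0]},{"gripper": -1,"xyz": [-0.04,0,0.4],"angular": [0,0,0]},{"gripper": -1,"xyz": [-0.04,0,0.6],"angular": [0,0,0]},{"gripper": -1,"xyz": [-0.04,0,0.8],"angular": [0,0,0]},{"gripper": -1,"xyz": [-0.04,0,0.8],"angular": [0,0,0]},{"gripper": -1,"xyz": [-0.04,0,0.8],"angular": [0,0,0]}]}}

```text
clock: 26.92
position: [524.7, -215.1, 143.6]
ee_rot: [-0.705, 0.709, -0.002, 0.0]
contact_force: [-2.2, -0.9, 13.0]
gripper_width: 17.1
```

Call:
{"name": "move_arm", "arguments": {"moves": [{"gripper": -1,"xyz": [0,0.02,-0.2],"angular": [0,0,0]},{"gripper": -1,"xyz": [0,0.02,-0.4],"angular": [0,0,0]},{"gripper": -1,"xyz": [0,0.02,-0.4],"angular": [0,0,0]},{"gripper": -1,"xyz": [0,0.02,-0.4],"angular": [0,0,0]}]}}

```text
clock: 27.42
position: [524.4, -215.0, 143.7]
ee_rot: [-0.704, 0.71, -0.001, 0.0]
contact_force: [2.3, -4.8, -1.3]
gripper_width: 16.9
```

```bash
python3 -c "
from h import *
go([525.1,-217,278],-1.578);print(arm.read_state()['wrist_torque'].round(2))"
```

```text
t 27.43 pos [ 524.4 -215.   143.7] F [ 2.3 -4.8 -1.3] w 16.9
shift cm [  0.21  -0.09 -13.43] rotvec [-0.0013 -0.0008 -0.0007]
[-1.3  -0.64 -0.12]
```

Call:
{"name": "move_arm", "arguments": {"moves": [{"gripper": -1,"xyz": [0.06,-0.03,0.05],"angular": [0,0,0]},{"gripper": -1,"xyz": [0.06,-0.03,0.05],"angular": [0,0,0]},{"gripper": -0.4,"xyz": [0.06,-0.03,0.05],"angular": [0,0,0]},{"gripper": 0,"xyz": [0.06,-0.03,0.05],"angular": [0,0,0]},{"gripper": 0.3,"xyz": [0.06,-0.03,0.05],"angular": [0,0,0]},{"gripper": 0.3,"xyz": [0.06,-0.03,0.05],"angular": [0,0,0]},{"gripper": 0.3,"xyz": [0.06,-0.03,0.05],"angular": [0,0,0]},{"gripper": 0.3,"xyz": [0.06,-0.03,0.05],"angular": [0,0,0]}]}}

```text
clock: 28.42
position: [524.2, -215.1, 142.8]
ee_rot: [-0.704, 0.71, 0.0, 0.0]
contact_force: [0.5, -0.1, 0.0]
gripper_width: 55.3
```

Call:
{"name": "move_arm", "arguments": {"moves": [{"gripper": 0.3,"xyz": [0,0,-0.5],"angular": [0,0,0]},{"gripper": 0.3,"xyz": [0,0,-2],"angular": [0,0,0]},{"gripper": 0.3,"xyz": [0,0,-5],"angular": [0,0,0]},{"gripper": 0.3,"xyz": [0,0,-9],"angular": [0,0,0]},{"gripper": 0.3,"xyz": [0,0,-13],"angular": [0,0,0]},{"gripper": 0.3,"xyz": [0,0,-15.5],"angular": [0,0,0]},{"gripper": 0.3,"xyz": [0,0,-16],"angular": [0,0,0]},{"gripper": 0.3,"xyz": [0,0,-16],"angular": [0,0,0]}]}}

```text
clock: 29.42
position: [523.9, -215.0, 302.6]
ee_rot: [-0.704, 0.71, 0.0, 0.0]
contact_force: [0.3, 0.5, -0.8]
gripper_width: 55.5
```

```bash
python3 - <<'E'
from h import *
go([525.1,-217,278],-1.578)
c=cal('wrist'); p,d=arm.get_image('wrist'); cv2.imwrite('pics/w7.png',p)
cs=cal('scene'); q,d2=arm.get_image('scene'); cv2.imwrite('pics/s7.png',q)
f=lambda a,k:cv2.resize(a,None,fx=k,fy=k,interpolation=cv2.INTER_CUBIC)
cv2.imwrite('pics/c7.png',np.vstack([f(q[20:170,240:400],3.2),f(p[0:330,150:490],512/340)])[:, :])
uv,X=cloud(cs,d2)
for n,yy in (("pL",-80),("pR",-345)):
    k=(abs(X[:,0]-525)<24)&(abs(X[:,1]-yy)<12)&(X[:,2]>90)&(X[:,2]<135); print(n,k.sum(),np.percentile(X[k][:,2],[50,90]).round(1))
E
python3 -c "
import cv2;a=cv2.imread('pics/c7.png');print(a.shape);cv2.imwrite('pics/c7.png',cv2.resize(a,None,fx=590/a.shape[0],fy=590/a.shape[0]) if 0 else a)"
```

```text
t 29.43 pos [ 523.9 -215.   302.6] F [ 0.3  0.5 -0.8] w 55.5
shift cm [ 0.2  -0.13  2.46] rotvec [ 0.0001  0.0005 -0.0009]
pL 130 [118.  122.1]
pR 89 [116.9 119.6]
(977, 512, 3)
```

Run:
```python
import cv2,numpy as np
q=cv2.imread('pics/s7.png'); p=cv2.imread('pics/w7.png')
a=cv2.resize(q[25:165,245:385],(400,400),interpolation=cv2.INTER_CUBIC); a=cv2.convertScaleAbs(a,alpha=1.25,beta=10)
b=cv2.resize(p[0:400,190:440],(375,600),interpolation=cv2.INTER_CUBIC)[:400]
b2=cv2.resize(p[0:340,170:470],(353,400),interpolation=cv2.INTER_CUBIC)
cv2.imwrite('pics/c7b.png',np.hstack([a,b2]))
```

```text
(no output)
```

View pics/c7b.png

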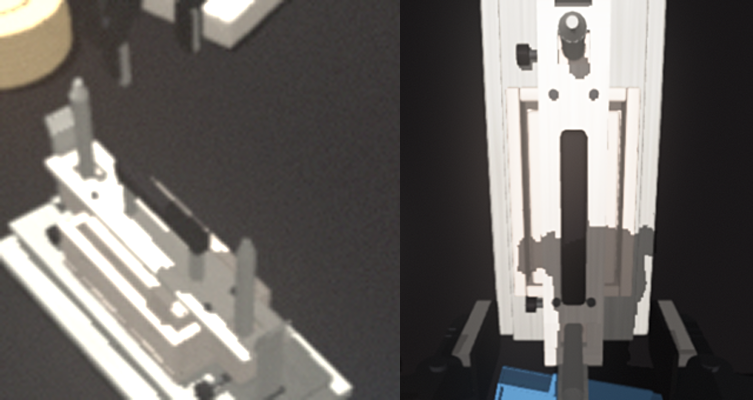

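The plate sits square in the mould. In the left crop the rods pass through its ends, and the right crop shows it level between the frame sides. As a last check, I'll compare the catches' positions with the first picture and check that the bystanders haven't moved.

Run:
```python
from h import *
cs=cal('scene'); q,d2=arm.get_image('scene'); z=np.load("scene0.npz")
for n,yr in (("L",(-75,-35)),("R",(-395,-352))):
    for nm,d in (("before",z["d"]),("now",d2)):
        uv,X=cloud(cs,d); out=[]
        for lo in (120,128,136,144):
            k=(abs(X[:,0]-525)<20)&(X[:,1]>yr[0])&(X[:,1]<yr[1])&(X[:,2]>lo)&(X[:,2]<lo+8)
            out.append((int(k.sum()),X[k].mean(0).round(1)[1:2].tolist() if k.any() else None, np.percentile(X[k][:,1],[10,90]).round(1).tolist() if k.any() else None))
        print(n,nm,out)
p0=z["p"].astype(int); df=np.abs(q.astype(int)-p0).max(2)
for n,(x,y,zz) in dict(dish=(765,164,10),soy=(776,2,100),bowl=(778,-171,30)).items():
    u,v=proj(cs,[[x,y,zz]])[0].astype(int); print(n,(u,v),"changed frac",(df[v-25:v+25,u-28:u+28]>40).mean().round(3))
uv,X=cloud(cs,d2)
h=(X[:,2]>155)&(X[:,2]<185)&(abs(X[:,0]-525)<14)&(X[:,1]>-280)&(X[:,1]<-150); print("handle",X[h].mean(0).round(1),np.percentile(X[h][:,2],[50,90]))
```

```text
L before [(21, [-60.7], [-64.5, -59.1]), (22, [-60.1], [-61.1, -58.9]), (11, [-60.4], [-63.3, -58.6]), (8, [-55.3], [-57.8, -52.5])]
L now [(30, [-60.8], [-64.4, -58.7]), (19, [-60.5], [-62.1, -58.6]), (12, [-60.4], [-62.2, -58.5]), (8, [-54.1], [-55.8, -52.6])]
R before [(19, [-362.5], [-365.0, -360.6]), (24, [-363.7], [-367.1, -360.8]), (32, [-367.1], [-369.4, -364.3]), (37, [-372.3], [-376.5, -368.6])]
R now [(19, [-362.1], [-363.7, -360.2]), (26, [-363.8], [-366.1, -361.6]), (34, [-367.9], [-371.2, -364.6]), (33, [-372.7], [-375.7, -370.1])]
dish (np.int64(316), np.int64(294)) changed frac 0.0
soy (np.int64(266), np.int64(224)) changed frac 0.0
bowl (np.int64(229), np.int64(191)) changed frac 0.0
handle [ 526.4 -208.2  169.6] [171.36622673 174.0268302 ]
```

Both catches are back at their closed positions within 1.2 mm, where pushed open they would show about 5 mm. The plate is down and the dish, bowl and bottle have not moved, so I'm handing in.

```bash
python3 -c "
from bench import arm
s=arm.read_state();print(s['clock'],s['contact_force'].round(1));print(arm.job_done())"
```

```text
29.575 [ 0.2  0.7 -0.3]
the job is handed in; nothing more can be done
None
```

The pressing plate is home on the stops of the sushi press with both catches closed over its ends. The job was handed in at 29.6 s of the 72 s limit.

I lifted the plate by its handle and lowered it over the rods; sideways force stayed at about 2 N on the way down to the catches. I then pressed it past the catches until it stopped at a fixed height, with the stops about 69 mm above the counter. The net push there peaked at about 27 N. Then I let go and backed away.

**Checks that agreed:**
- **Plate level:** both ends were at the same height within about 1 mm after release.
- **Catches:** both stood where they did when closed at the start, within about 1 mm. A catch still pushed outward would show about 5 mm.
- **Bystanders:** the dish, bowl and bottle were unchanged in the pictures.
- **Robot:** the gripper was clear and the wrist force was near zero at hand-in.

**Less certain:**
- **Pull test:** under a light upward pull before release, the plate rose 1.7 mm before it held. I read that as play under the hooks and pressed it home again.
- **Hooks not seen:** I never had a close view of the hooks themselves; the catch result rests on depth readings and force.
- **Position along the handle:** the handle end and the bore rim gave answers about 3 mm apart, so I used a value between them and let the tapered rod noses centre it.

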